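# Each thing on the coaster of its colour

### The job

Tidy the worktop: stand each of the four things on the coaster of its own colour - the wooden mill on the wooden coaster, the green-capped spice jar on the green one, the black beaker on the black one and the white mug (its round body, not counting the handle) on the white one with the blue edge. Keep each upright all the way, set it down gently and well centred, and leave the measuring cup and the drinking glass where they stand.

Things in the scene. Friction and masses are not known exactly. Their poses are not given: they have to be found in the camera images.
- mill: short wooden salt mill with a small metal knob on top, loose, standing upright, 110 mm high; the lower body grips as a plain round 58 mm across up to 79 mm height, the head is 50 mm across from 80 to 99 mm. Origin on its axis at its underside, z up. About 0.18 kg. (The mills and jars standing far back beside the rice cooker are not meant.)
- jar: round glass spice jar with a green screw cap, loose, upright, 46 mm across and 106 mm high; the cap, 45 mm across, covers the top 20 mm. Origin on its axis at its underside, z up. About 0.11 kg.
- beaker: plain black open beaker, loose, upright, 57 mm across and 83 mm high. Origin on its axis at its underside, z up. About 0.11 kg.
- mug_centre (a point): white mug, loose, upright, 67 mm high; round body 60 mm across at the rim and 50 mm at the foot; one handle stands out along this point's -y axis, to 50 mm from the axis of the body, so grip the body along this point's x axis. The point is the centre of the round body at its underside, z up. About 0.17 kg.
- coaster_wood: round brown wooden coaster, fixed to the worktop, 6 mm thick; origin at the middle of its underside on the worktop, z up. 96 mm across, with a thin darker ring on top.
- coaster_green: round green coaster, fixed to the worktop, 6 mm thick; origin at the middle of its underside on the worktop, z up. 96 mm across.
- coaster_black: square black coaster, fixed to the worktop, 6 mm thick; origin at the middle of its underside on the worktop, z up. 94 mm wide.
- coaster_white: square white coaster, fixed to the worktop, 6 mm thick; origin at the middle of its underside on the worktop, z up. 94 mm wide, with a blue edge.
- measuring_cup: bystander: translucent plastic measuring cup, empty, loose, 67 mm across at the top and 74 mm high, standing among the things. Origin on its axis at its underside. Leave it alone.
- glass: bystander: clear straight drinking glass, loose, 63 mm across and 123 mm high, at the left of the worktop. Origin on its axis at its underside. Leave it alone.

How it is judged (in metres and radians):
At the end, for the whole second after the job is handed in: Mill, jar, beaker and mug each stand upright (within 4.5 degrees) and still on the coaster of their own colour, the axis within 15 mm of the coaster's centre; measuring cup and drinking glass within 20 mm of where they were and upright (horizontal distance between mill and coaster_wood below 0.015 m and z of mill in the frame of coaster_wood between 0.003 and 0.01 m and angle between each of mill, jar, beaker, mug_centre's own z axis and vertical below 0.08 rad and linear speed of each of mill, jar, beaker below 0.02 m/s and horizontal distance between jar and coaster_green below 0.015 m and z of jar in the frame of coaster_green between 0.003 and 0.01 m and horizontal distance between beaker and coaster_black below 0.015 m and z of beaker in the frame of coaster_black between 0.003 and 0.01 m and horizontal distance between mug_centre and coaster_white below 0.015 m and z of mug_centre in the frame of coaster_white between 0.003 and 0.01 m and distance of each of measuring_cup, glass from where it was at the start of the episode below 0.02 m and angle between each of measuring_cup, glass's own z axis and vertical below 0.15 rad); the robot touches nothing.
It fails at once if one of the four things is tipped more than 40 degrees (angle between any of mill, jar, beaker, mug_centre's own z axis and vertical above 0.7 rad).
It fails at once if something is slammed or pressed hard on a coaster (over 80 N) (contact force between any of coaster_wood, coaster_green, coaster_black, coaster_white and anything else above 80 N).
It fails at once if the measuring cup or the drinking glass is shifted more than 20 mm (distance of any of measuring_cup, glass from where it was at the start of the episode above 0.02 m).
It also fails if it takes over 106 s, if anything falls off the work surface, if the arm or the gripper's body presses on something with over 40 N, if the wrist force passes 120 N, or if a joint passes its speed limit or range.

### The arm

A 6-joint arm with a two-finger parallel gripper is mounted at the origin on a cart in front of the work surface, level with it; the furniture and walls round the work are solid. World frame = base frame: x ahead of the robot, y to its left, z up, the work surface at z = 0. Lengths are in m, angles in degrees, forces in N, time in s.
With the tool pointing down it reaches from about 0.325 to 0.775 m from the base axis. Payload 5.5 kg.
Tool frame: the origin (TCP) lies at the centre of the arm's flange, where the gripper is bolted on; the fingertips stand 182 mm ahead of it and the grasp point (between the pads) lies 163 mm ahead of it; z points along the fingers, y is the line along which they close (so a half turn about z gives the same grasp; the last joint's range is limited). The gripper opens to 88 mm and grips with 3 to 60 N. Pads are 20 mm wide; open, the fingers measure 115 mm over their backs; the gripper's body (75 mm by 178 mm) begins 61 mm behind the grasp point.
Start: joints at [-68.68, 5.22, 70.514, -0, 104.267, -3.249], TCP at [0.249, -0.546, 0.405] pointing down, gripper open.
Joint ranges: [-164.24, 164.24], [-49.07, 125.15], [9.68, 141.18], [-86.29, 266.29], [3.28, 154.24], [-151.56, 151.56]. Speed limits (degrees/s): [147.25, 147.25, 172.46, 180, 180, 180].

### API

Orientations are given as [roll, pitch, yaw] about the fixed x, y, z axes, in that order (R = Rz(yaw) Ry(pitch) Rx(roll)).
In Python, from station import r gives the robot as it stands. The module is installed in compiled form; this text tells all that it offers. Calls block until the motion is done:
- r.reach(position, orientation): joint-space move of the TCP to a pose.
- r.servo_line(position, rotation=None, speed=0.15): straight line of the TCP; rotation=None keeps the orientation; speed is the mean speed in m/s.
- r.move_joints(angles): joint-space move.
- r.let_go() and r.grab(squeeze=None): open the fingers fully, or close them until they stop; squeeze is the grip in N (None keeps the last).
- r.wait(seconds).
- r.inverse_kinematics(position, orientation): joint angles nearest the present ones, or None.
- r.sense(): the state.
- r.snapshot(name): name is "scene" or "top"; returns a dict with "frame" (384x512x3 uint8, red, green, blue), "fx", "fy", "cx", "cy" (pixels), "dist_coeffs" ([k1, k2, p1, p2, k3] as OpenCV has them; the pictures are not rectified), "R" (3x3) and "t" (3): a world point X has camera coordinates R X + t. Camera axes: x right, y down, z forward; pixel columns grow to the right and rows downward; lengths in m; the calibration is good to about 2 mm. A picture is of the moment at which its call begins. There is no depth.
A pose or a line that the arm cannot do raises r.IKError and nothing moves.
- r.hand_in(): hands the job in; it is judged then, once.
The state is a dict: "clock": time; "joints": joint angles; "joint_vel": joint speeds; "joint_torque": joint torques, N m; "tcp_pos": TCP position; "orientation": TCP orientation; "contact_force": force on the tool from outside, world axes, zero at the start; "torque": the same for the moment, N m; "opening": finger opening in m; "gripper_force": force on a finger pad.
Only numpy, scipy, OpenCV 4.12 (cv2) and the standard library are available. Lean on these libraries where they do the work, as an engineer would, in place of code of your own. Each camera call takes 0.05 s, during which the arm holds its last target. There are 200 camera calls.

## Working session

There is one attempt and no reset: what is moved stays moved. The work goes in short steps, each a Python script; the robot and the scene stay as the last script left them, time stands still between calls to the robot, and variables do not carry over. Pictures are saved under pics/ and viewed, at most 14 in all, crops included, and the job is handed in when it is done.

```bash
mkdir -p pics; python3 - <<'E'
from station import r
import cv2,numpy as np,pickle
for n in("scene","top"):
    s=r.snapshot(n); pickle.dump(s,open(f"pics/{n}0.pkl","wb"))
    cv2.imwrite(f"pics/{n}0.png",cv2.resize(s["frame"][:,:,::-1],(800,600),interpolation=cv2.INTER_CUBIC))
    print(n,s["fx"],s["fy"],s["cx"],s["cy"],s["dist_coeffs"],"\nC",-np.array(s["R"]).T@s["t"],"\n",np.round(s["R"],3))
print(r.sense())
E
```

```text
scene 383.9188488943033 383.9188488943033 259.56417212474463 194.07198735189422 [-0.03389456  0.          0.          0.          0.        ] 
C [-0.21887622  0.73247924  0.60828274] 
 [[-0.645 -0.764  0.012]
 [-0.394  0.318 -0.862]
 [ 0.655 -0.561 -0.507]]
top 383.2765011267326 383.2765011267326 252.32142109409457 190.18845430421462 [-0.10907758  0.          0.          0.          0.        ] 
C [0.29156089 0.10270483 1.1356942 ] 
 [[-0.038 -0.999  0.002]
 [-0.978  0.037 -0.205]
 [ 0.205 -0.01  -0.979]]
{'clock': 0.1, 'joints': array([-6.86816205e+01,  5.25945257e+00,  7.05738546e+01,  6.61214080e-04,
        1.04267732e+02, -3.25025336e+00]), 'joint_vel': array([-0.01167842, -0.02654258, -0.08444935, -0.14199389,  0.04627977,
        0.02159451]), 'joint_torque': array([ 4.14728100e-03, -4.47856092e+01, -4.07571030e+01,  7.00301514e-02,
        2.84257298e-02, -1.13525170e-04]), 'tcp_pos': array([ 0.24947452, -0.54573573,  0.4036239 ]), 'orientation': array([-1.79899159e+02, -6.36872749e-03,  2.45687897e+01]), 'contact_force': array([-0.55094016,  0.34390584,  0.05064898]), 'torque': array([ 0.00349389,  0.03665573, -0.02166601]), 'gripper_force': 0.0, 'opening': 0.08800401032045917}
```

View pics/scene0.png

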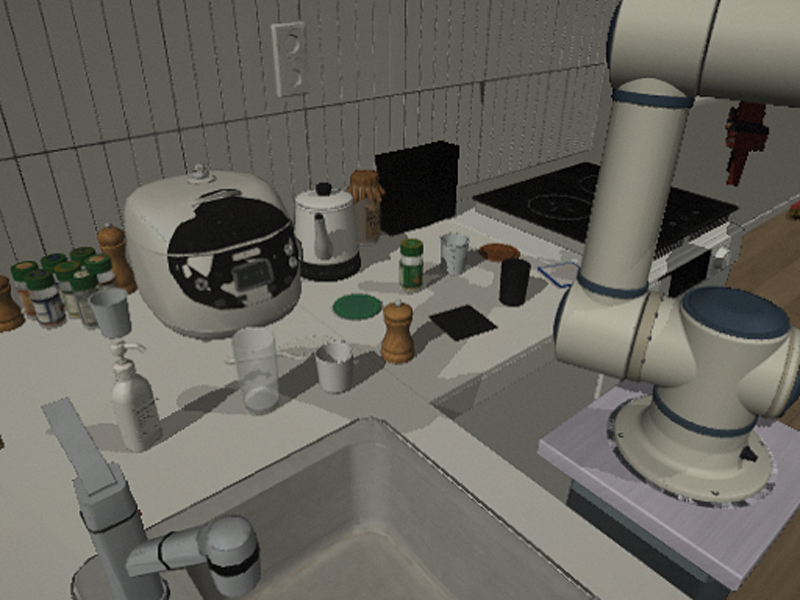

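View pics/top0.png

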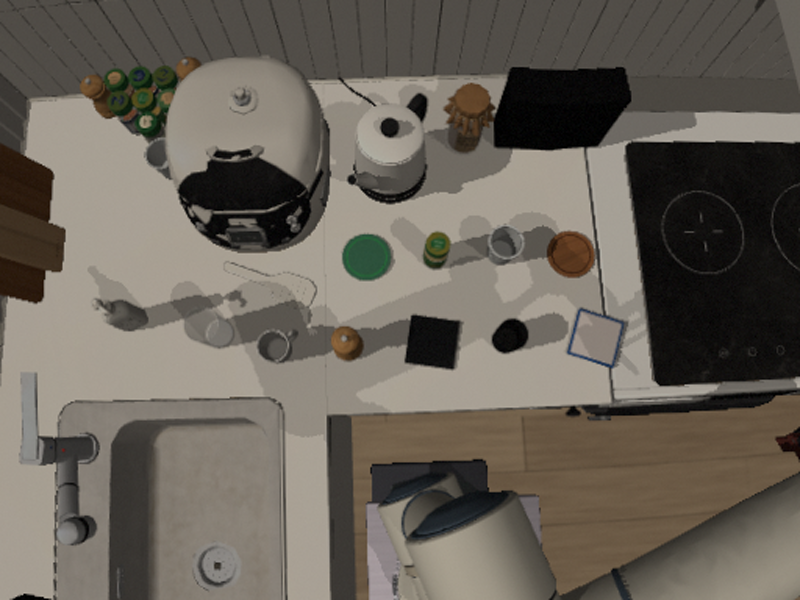

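The scene view (800x600) shows the mug at (334,366), mill (398,335), jar (411,265), measuring cup (454,253), beaker (515,282) and glass (256,370). The top view shows the mug at (274,346) with its handle to the upper right, mill (347,342), jar (436,250), beaker (510,335), measuring cup (505,244) and glass (219,330). The coasters in the top view are green (367,257), black (433,341), wood (571,254) and white (597,337). I'll enlarge these areas next.

```bash
python3 - <<'E'
import cv2,pickle
def crop(n,x0,x1,y0,y1,k,out):
    f=pickle.load(open(f"pics/{n}0.pkl","rb"))["frame"][y0:y1,x0:x1,::-1]
    im=cv2.resize(f,None,fx=k,fy=k,interpolation=cv2.INTER_CUBIC); im=cv2.convertScaleAbs(im,alpha=1.3,beta=15)
    for u in range(-(-x0//10)*10,x1,10): cv2.putText(im,str(u),((u-x0)*k,8),0,.3,(0,0,255)); cv2.line(im,((u-x0)*k,10),((u-x0)*k,14),(0,0,255))
    for v in range(-(-y0//10)*10,y1,10): cv2.putText(im,str(v),(0,(v-y0)*k+4),0,.3,(0,0,255))
    cv2.imwrite(out,im)
crop("top",125,258,140,240,6,"pics/tl.png"); crop("top",255,405,140,240,5,"pics/tr.png"); crop("scene",145,385,145,265,3,"pics/sc.png")
E
```

```text
(no output)
```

View pics/tl.png

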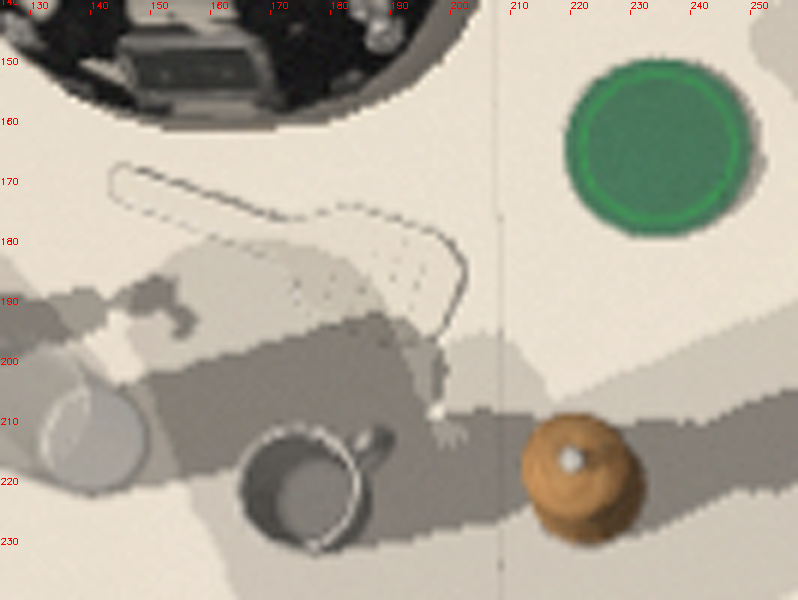

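View pics/tr.png

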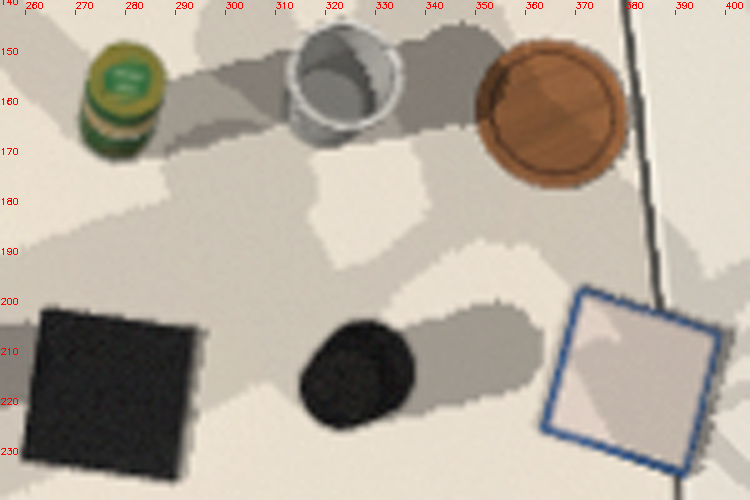

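View pics/sc.png

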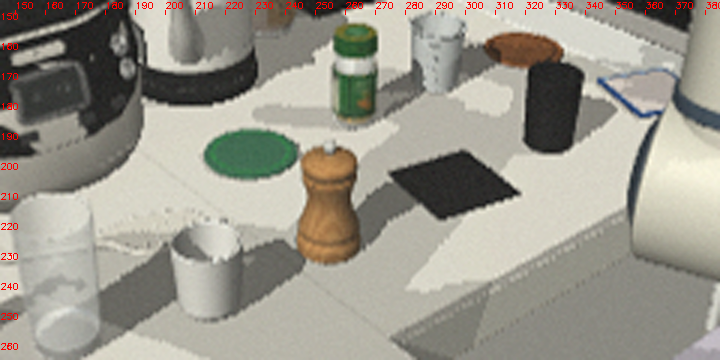

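Pixels below are in the 6x/5x/3x crops.

- **tl:** mug body x239–369, y424–552, with the handle tip at (385,440). Mill x521–646, y412–546. Green coaster x564–752, y58–238.
- **tr:** jar x80–165, y41–161. Beaker x300–415, y320–430. Measuring cup x287–402, y18–148. Wood coaster x476–628, y39–188. The corners of both square coasters are clear.
- **sc:** all of these are visible too, except one corner of the white coaster, which is behind the arm.

I'll fit each position, including its height, from both views.

```bash
cat > vis.py <<'E'
import cv2,pickle,numpy as np
from scipy.optimize import least_squares
OFF={"tl":("top",125,140,6),"tr":("top",255,140,5),"sc":("scene",145,145,3)}
def proj(cam,X):
    return cv2.projectPoints(np.asarray(X,float),cv2.Rodrigues(np.array(cam["R"]))[0],np.array(cam["t"],float),
      np.array([[cam["fx"],0,cam["cx"]],[0,cam["fy"],cam["cy"]],[0,0,1]]),np.array(cam["dist_coeffs"],float))[0].reshape(-1,2)
cams={n:pickle.load(open(f"pics/{n}0.pkl","rb")) for n in("top","scene")}
def px(c,x,y):
    n,x0,y0,k=OFF[c]; return n,np.array([(x+.5)/k-.5+x0,(y+.5)/k-.5+y0])
A=np.linspace(0,2*np.pi,73)
def body(circ,p): return np.vstack([np.c_[p[0]+r*np.cos(A),p[1]+r*np.sin(A),p[2]+z+0*A] for z,r in circ])
M={"mill":[(0,.027),(.02,.029),(.088,.025),(.097,.022),(.11,.005)],"jar":[(.003,.023),(.09,.0225),(.106,.0215)],
"beaker":[(0,.0285),(.083,.0285)],"mug":[(0,.025),(.067,.03)],"cup":[(0,.025),(.074,.0335)],"glass":[(0,.0315),(.123,.0315)],"disc":[(0,.048)]}
def bbfit(circ,obs,p0):
    def f(p):
        o=[]
        for c,b in obs:
            n,lo=px(c,b[0],b[2]); _,hi=px(c,b[1],b[3]); q=proj(cams[n],body(circ,p))
            o+=list(q.min(0)-lo)+list(q.max(0)-hi)
        return o
    s=least_squares(f,p0); return s.x,s.fun
def sqfit(obs):
    def f(p):
        o=[]
        for c,i,x,y in obs:
            a=p[3]+i*np.pi/2; h=.047*2**.5; n,q=px(c,x,y)
            o+=list(proj(cams[n],[[p[0]+h*np.cos(a),p[1]+h*np.sin(a),p[2]]])[0]-q)
        return o
    ss=[least_squares(f,[.5,-.2,0,a]) for a in(-1,0,1,2.)]; s=min(ss,key=lambda s:s.cost); return s.x,s.fun
E
cat > m.py <<'E'
from vis import *
O={"mug":[("tl",(239,369,424,552)),("sc",(170,243,221,321))],"mill":[("tl",(521,646,412,546)),("sc",(297,361,140,264))],
"jar":[("tr",(80,165,41,161)),("sc",(333,379,23,126))],"beaker":[("tr",(300,415,320,430)),("sc",(524,584,62,154))],
"cup":[("tr",(287,402,18,148)),("sc",(410,467,12,92))],"glass":[("tl",(40,148,380,496)),("sc",(18,100,192,358))],
"green":[("tl",(564,752,58,238)),("sc",(204,299,129,180))],"wood":[("tr",(476,628,39,188)),("sc",(485,564,31,68))]}
for k,o in O.items():
    p,e=bbfit(M.get(k,M["disc"]),o,[.5,0,0]); print(k,np.round(p*1e3,1),np.round(e,1),"R",round(np.hypot(*p[:2]),3))
# corners counted anticlockwise in world seen from above (=anticlockwise in top image)
for k,o in {"black":[("tr",0,42,308),("tr",3,196,327),("tr",2,178,480),("tr",1,22,460),("sc",1,443,219),("sc",0,389,172),("sc",3,465,150),("sc",2,521,192)],
 "white":[("tr",0,582,286),("tr",3,720,333),("tr",2,685,475),("tr",1,541,430),("sc",0,597,80),("sc",1,643,116)]}.items():
    p,e=sqfit(o); print(k,np.round(p[:3]*1e3,1),np.degrees(p[3]),np.round(e,1))
# handle tip
n,q=px("tl",383,440); c=cams[n]
for z in(.035,.05):
    s=least_squares(lambda p:proj(c,[[p[0],p[1],z]])[0]-q,[.5,.2]); print("handle",z,s.x)
E
python3 m.py
```

```text
mug [437.2 316.1   1.2] [-1.1 -0.6  0.5 -0.2  0.2 -0.6  0.6  0.9] R 0.539
mill [439.  184.3   0.6] [-0.5 -0.3 -0.5 -0.6  0.6 -0.1  0.7  0.3] R 0.476
jar [605.5  11.2   1.1] [-0.5 -0.5  0.1  0.   0.6 -0.3  0.   0.5] R 0.606
beaker [ 440.  -116.9   -0. ] [-1.1 -1.   0.9  0.6 -0.4 -0.6  0.8  0.9] R 0.455
cup [ 613.3 -118.4    1.3] [-0.8 -0.4  0.1 -0.4  0.1 -0.   1.1  0.3] R 0.625
glass [471.7 421.9  -4.7] [-10.9  -7.8   5.    1.2   1.1   0.4   6.6   3. ] R 0.633
green [612.7 144.6   4.2] [-0.3 -0.3 -0.3 -0.1  0.5  0.6  0.2 -0.4] R 0.63
wood [ 604.2 -259.6    5.5] [-0.3 -0.3 -0.2 -0.2  0.3  0.5  0.5 -0.4] R 0.658
black [441.   23.5   5.5] 35.38422276901038 [-0.4 -0.6 -0.1 -0.5  0.1  0.1 -0.4  0.   0.1 -0.   0.1  0.3  0.4 -0.1
  0.5  0.1]
white [ 435.3 -293.1    5. ] 24.482227855684844 [-0.8 -0.6  0.8 -0.4  0.3  0.6 -0.5 -0.   0.6 -0.1 -0.1  0.3]
handle 0.035 [0.4614259  0.28010987]
handle 0.05 [0.45911102 0.27769224]
```

The heights fit: the feet come out at 0–1 mm and the coaster tops at 4–5.5 mm. The glass outline was a poor pick, but I only need its rough place, about (0.47, 0.42). I'll move the mill first, which also clears the space beside the mug.

```bash
cat > act.py <<'E'
from station import r
import numpy as np
G=.163
def yaw(): return r.sense()["orientation"]
def pick(x,y,gz,yw,sq,up=.24):
    r.let_go(); o=[180,0,yw]
    r.reach([x,y,up+G],o); r.servo_line([x,y,gz+G],speed=.12)
    r.grab(sq); s=r.sense(); print("grip",round(s["opening"],4),s["gripper_force"],np.round(s["tcp_pos"],4))
def carry(x,y,gz,lift=.15):
    p=r.sense()["tcp_pos"]; h=gz+G+lift
    r.servo_line([p[0],p[1],h],speed=.12); print("held",round(r.sense()["opening"],4))
    r.servo_line([x,y,h],speed=.22); r.servo_line([x,y,gz+G+.015],speed=.12); r.wait(.3)
    f0=r.sense()["contact_force"][2]
    for d in np.arange(.012,.0025,-.001):
        r.servo_line([x,y,gz+G+d],speed=.02); f=r.sense()["contact_force"][2]-f0
        if f>2.5: break
    print("down d",round(d,4),"df",round(f,2),"opening",round(r.sense()["opening"],4))
    r.let_go(); r.servo_line([x,y,gz+G+.15],speed=.15); print("t",r.sense()["clock"])
E
python3 - <<'E'
from act import *
for p,yw in[((.439,.1843),90),((.604,-.2596),90),((.44,-.117),90),((.441,.0235),90),((.6055,.0112),0),((.6127,.1446),0),((.4372,.3161),105),((.4353,-.2931),105)]:
    j=r.inverse_kinematics([*p,.22],[180,0,yw]); k=r.inverse_kinematics([*p,.403],[180,0,yw]); print(p,None if j is None else np.round(j),k is not None)
pick(.439,.1843,.06,90,25); carry(.604,-.2596,.06)
E
```

```text
(0.439, 0.1843) [ 19. -12. 106.  -0.  86.  19.] True
(0.604, -0.2596) [-26.  16.  77.   0.  87. -26.] True
(0.44, -0.117) [-19. -15. 109.   0.  87. -19.] True
(0.441, 0.0235) [ -1. -18. 110.   0.  87.  -1.] True
(0.6055, 0.0112) [-2.  8. 86. -0. 86. 88.] True
(0.6127, 0.1446) [ 10.  12.  82.  -0.  86. 100.] True
(0.4372, 0.3161) [32. -2. 96. -0. 85. 17.] True
(0.4353, -0.2931) [-38.  -4.  99.   0.  85. -53.] True
grip 0.051 24.932045611603826 [0.4392 0.1843 0.2232]
held 0.051
down d 0.005 df 6.84 opening 0.0508
t 14.4833
```

The mill touched down at the expected 6 mm. Next are the beaker and the jar, followed by a picture.

```bash
python3 - <<'E'
from act import *
import cv2,pickle
pick(.44,-.1169,.05,90,20); carry(.441,.0235,.05)
pick(.6055,.0112,.058,0,20); carry(.6127,.1446,.058)
s=r.snapshot("scene"); pickle.dump(s,open("pics/scene1.pkl","wb"))
t=r.snapshot("top"); pickle.dump(t,open("pics/top1.pkl","wb"))
cv2.imwrite("pics/both1.png",cv2.convertScaleAbs(cv2.resize(np.hstack([s["frame"][120:270,140:390],t["frame"][130:280,140:390]])[:,:,::-1],(800,240)),alpha=1.3,beta=15))
E
```

```text
grip 0.0552 19.999949898628984 [ 0.4401 -0.1169  0.2131]
held 0.0554
down d 0.005 df 7.01 opening 0.0556
t 25.5417
grip 0.0455 19.971922407858074 [0.6055 0.0113 0.221 ]
held 0.0455
down d 0.005 df 4.35 opening 0.0453
t 37.2583
```

View pics/both1.png

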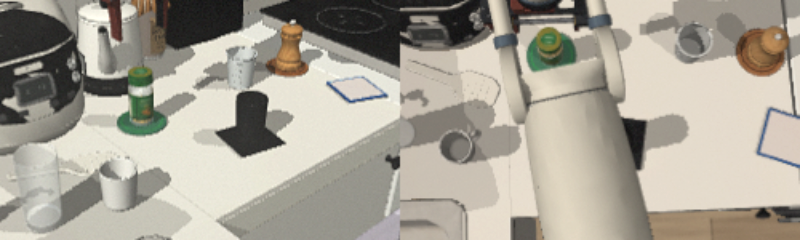

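The mill, beaker and jar all stand upright on their coasters. Next is the mug, after fixing the glass's place from its foot at scene pixel (166.5, 255).

```bash
python3 - <<'E'
from act import *
from vis import proj,cams,px
from scipy.optimize import least_squares
n,q=px("sc",66,332); s=least_squares(lambda p:proj(cams[n],[[p[0],p[1],.002]])[0]-q,[.5,.4]).x
m=np.array([.4372,.3161]); d=s-m; a=np.radians(15)
perp=-d[0]*np.sin(a)+d[1]*np.cos(a); along=d@[np.cos(a),np.sin(a)]; print("glass",s,"perp",perp,"along",along)
assert perp>.0315+.0375+.008 and .45<s[0]<.55
r.servo_line([.45,.15,.39],speed=.2)
pick(.4372,.3161,.047,105,20); carry(.4353,-.2931,.047)
E
```

```text
glass [0.4818904  0.42885891] perp 0.09735001242557224 along 0.07235176714584404
grip 0.0582 20.000054175616242 [0.4373 0.3161 0.2101]
held 0.0587
down d 0.005 df 6.7 opening 0.0589
t 51.9333
```

```bash
python3 - <<'E'
from act import *
import cv2,pickle
r.move_joints([-68.68,5.22,70.514,0,104.267,-3.249])
s=r.snapshot("scene"); pickle.dump(s,open("pics/scene2.pkl","wb"))
t=r.snapshot("top"); pickle.dump(t,open("pics/top2.pkl","wb"))
a=cv2.resize(t["frame"][135:240,125:410],(798,294)); b=cv2.resize(s["frame"][140:250,145:430],(798,306))
cv2.imwrite("pics/end.png",cv2.convertScaleAbs(np.vstack([a,b])[:,:,::-1],alpha=1.3,beta=15)); print(r.sense()["clock"])
E
```

```text
53.2417
```

View pics/end.png

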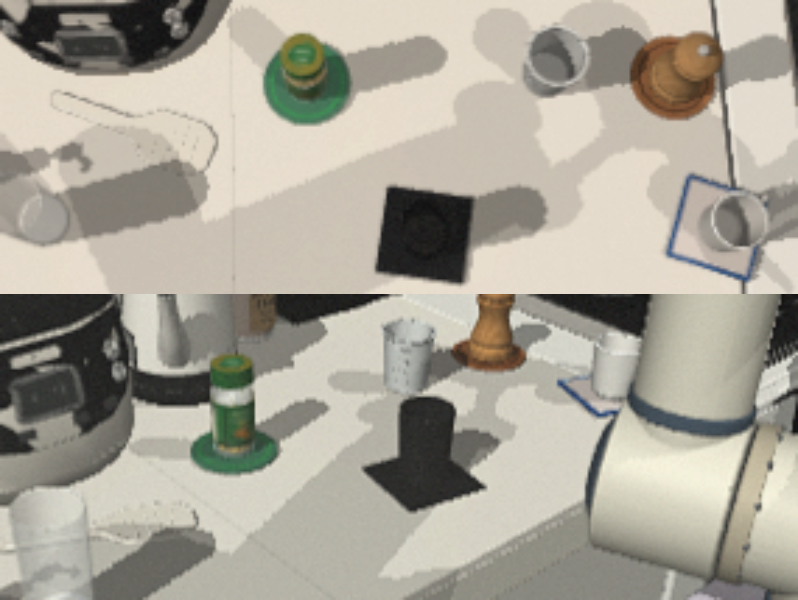

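All four stand upright and the cup and glass look unmoved. The mug, with its rim at about (740,219), needs a check against the projection of a centred one. I'll also check the mill and jar.

```bash
python3 - <<'E'
from vis import *
S=798/285
def fit(nm,bb,p):  # top view only, z fixed on coaster
    lo=(np.array([bb[0],bb[2]])+.5)/S-.5+[125,135]; hi=(np.array([bb[1],bb[3]])+.5)/S-.5+[125,135]
    f=lambda q:np.r_[(lambda w:np.r_[w.min(0)-lo,w.max(0)-hi])(proj(cams["top"],body(M[nm],[*q,.006])))]
    s=least_squares(f,p); print(nm,"offset mm",np.round((s.x-p)*1e3,1),np.round(s.fun,1))
fit("mug",(708,769,189,251),[.4353,-.2931]); fit("jar",(280,328,33,101),[.6127,.1446]); fit("mill",(641,723,31,108),[.604,-.2596])
a,b=cams["top"],pickle.load(open("pics/top2.pkl","rb"))
f=a["frame"].copy(); g=b["frame"].copy()
p=[.4353,-.2931]
for z,rr in [(.006,.025),(.073,.03)]: 
    q=proj(a,body([(z,rr)],[*p,0]))
    cv2.polylines(g,[np.round(q*16).astype(np.int32)],True,(255,0,0),1,shift=4)
cv2.imwrite("pics/mugchk.png",cv2.convertScaleAbs(cv2.resize(g[185:245,340:410,::-1],None,fx=9,fy=9,interpolation=cv2.INTER_NEAREST),alpha=1.3,beta=15))
E
```

```text
mug offset mm [-1.5 -6.8] [-2.2  0.1  2.1 -0.1]
jar offset mm [-0.7 -0.7] [ 0.1 -0.2 -0.1  0.2]
mill offset mm [-5.2  3.3] [ 1.8  1.2 -1.7 -1.2]
```

View pics/mugchk.png

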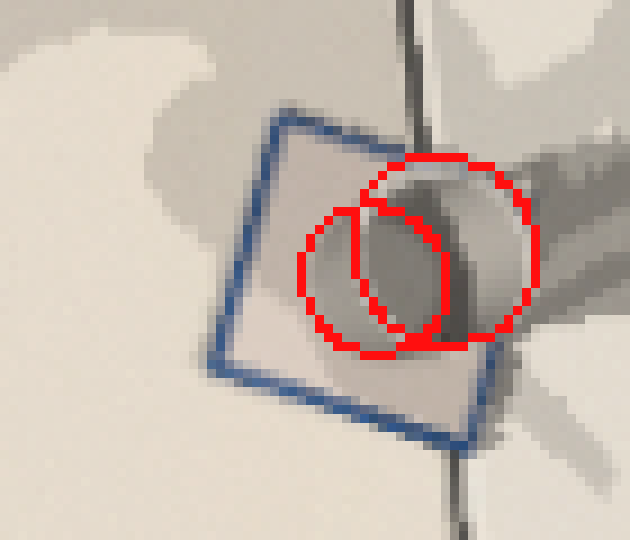

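The drawn circles for a centred mug match the real rim and foot to within about 2 mm, and the jar is within 1 mm. The mill's outline is a loose pick because its foot is partly hidden, so I'll check it by its knob at (705,49), then hand in.

```bash
python3 - <<'E'
from vis import *
from station import r
S=798/285; q=(np.array([705,49])+.5)/S-.5+[125,135]
s=least_squares(lambda p:proj(cams["top"],[[p[0],p[1],.114]])[0]-q,[.6,-.26]).x; e=(s-[.604,-.2596])*1e3
print("mill offset mm",e)
if np.hypot(*e)<8: print(r.hand_in())
E
```

```text
mill offset mm [-2.47141067 -1.75840477]
the job is handed in; nothing more can be done
None
```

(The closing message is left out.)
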